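# Seat the brass die plate on the press bed's locating pin

## Robot

A 6-joint arm with a two-finger parallel gripper is mounted at the origin on the work surface. World frame = base frame: x ahead of the robot, y to its left, z up, the work surface at z = 0. Lengths are in m, angles in rad, forces in N, time in s.
With the tool pointing down it reaches from about 0.35 to 0.85 m from the base axis. Payload 8.1 kg.
Tool frame: the origin (TCP) lies at the very end of the fingers, on their centre line; the grasp point (between the pads) lies 19 mm behind it; z points along the fingers, y is the line along which they close (so a half turn about z gives the same grasp; the last joint's range is limited). The gripper opens to 93 mm and grips with 3 to 60 N. Pads are 15 mm wide; open, the fingers measure 128 mm over their backs; the gripper's body (75 mm by 188 mm) begins 65 mm behind the grasp point.
Start: joints at [-1.33, 0.13, 1.488, -0, 1.523, -0.085], TCP at [0.192, -0.568, 0.186] pointing down, gripper open.
Joint ranges: [-2.96, 2.96], [-0.89, 2.26], [0.02, 2.5], [-1.34, 4.48], [0, 2.73], [-2.66, 2.66]. Speed limits (rad/s): [2.39, 2.39, 2.79, 3.14, 3.14, 3.14].

## Interface

Orientations are given as a unit quaternion [x, y, z, w].
In Python, from plant import arm gives the robot as it stands.
- The arm moves only by the tool send_rows, never from a script. Its argument "steps" is a list of rows, each a list of 7 numbers: the shift along the world's x, y, z in m, then the turn, a rotation vector about the world's x, y, z in rad, then the opening, from 0 (shut) to 1 (fully open). In form: [[dx, dy, dz, ax, ay, az, claw], ...]. A call has 1 to 5 rows; each row shifts and turns the commanded pose from where the row before left it; what a row does not reach is not made up. A row lasts 1/12 s, in which the tool goes at most 41.7 mm and 7.16 degrees, less where a joint would pass 70% of its speed; a pose out of reach is approached as far as the arm can. A call with a gripper value outside its range is refused whole. The fingers move at their own pace and stop on an object; "squeeze" is the grip in N (left out, the last holds). Time passes only in rows, so rows that do not move let the fingers close. It gives the time, the measured TCP pose, the force, the opening and the grip force at its end, in the units of the state.
- arm.sense(): the state, without advancing time (a new reading comes with each control period).
- arm.capture(name): name is "side" or "top"; returns a dict with "frame" (480x640x3 uint8, red, green, blue), "z_map" (480x640 float32, m along the optical axis (not along the pixel's ray), 0 where there is no reading), "fovy" (degrees; the focal length in pixels is half the picture's height over the tangent of half this angle, whatever the lens; pixels are square), "cx", "cy" (the principal point, pixels), "origin" and "orientation" of the camera in the world. Camera axes: x right, y down, z forward; pixel columns grow to the right and rows downward; lengths in m; the calibration is good to about 2 mm. A picture is of the moment at which its call begins.
- arm.sign_off(): hands the job in; it is judged then, once.
Trained networks look in a picture, given as the dict that the camera call returned (one of the last four; its "shot" number tells which), for a name from the list of things; names that differ only in an ending like _2 or _b are one class to them, and where a whole thing is asked for, a point or a joint stands for the part that bears it (a point fixed in the world has none). Each returns a list of dicts, best first, with "score" (0 to 1); they miss things now and then, are a little off and sometimes report something else, mostly with a low value. They report only what shows in the picture. A call takes as long as a camera call. They do not tell look-alikes from the thing itself.
- arm.silhouettes(picture, thing): "pixels" (480x640 bool, what is visible of it) and "centre" ([column, row] in pixels, amid what is visible of it).
The state is a dict: "clock": time; "qpos": joint angles; "joint_vel": joint speeds; "joint_torque": joint torques, N m; "tcp_pos": TCP position; "orientation": TCP orientation; "contact_force": force on the tool from outside, world axes, zero at the start; "torque": the same for the moment, N m; "gripper_width": opening from 0.0 (shut) to 1.0 (fully open); "finger_force": force on a finger pad.
Only numpy, scipy, OpenCV 4.12 (cv2) and the standard library are available. Lean on these libraries where they do the work, as an engineer would, in place of code of your own. Each camera call takes 0.05 s, during which the arm holds its last target. There are 200 camera calls.

## Task

Fit the loose brass die plate onto the grey metal press bed: lift it by its wooden grip and, holding it square to the bed with its hole end nearest the robot base, rest it lightly on top of the bed's steel pin with the hole just short of the near end of the dark slot. Slide it along the slot, in light contact, until the hole comes over the pin and the plate drops flat onto the bed, then let go, leaving it square to the bed. Never press hard on the pin or slam the plate down, and leave the wooden box, the hand stamp and the jar where they are.

Things in the scene. Friction and masses are not known exactly. Their poses are not given: they have to be found in the camera images.
- plate: Loose brass plate, 120 (x) x 70 (y) x 6 mm, about 0.4 kg, flat on the bench (height 0) at the start. Origin: centre of its underside; z up. Round 13 mm through-hole 22 mm from the origin towards -x. Upright wooden grip, 14 mm thick along x, 44 mm wide along y, centred 12 mm towards +x, from 6 to 48 mm above the underside. A row of tiny brass letters, 3 mm high, at x = +36 mm.
- hole (a point): Centre of the plate's hole, at the underside of the plate; axes as plate.
- grip (a point): Point inside the plate's wooden grip to close the fingers on (from above, closing along the plate's x across the 14 mm): 33 mm above the underside, 12 mm towards +x from the plate's origin.
- bed: Fixed grey aluminium press bed on the bench, 190 (x) x 130 (y) x 14 mm high, flat top. Origin: centre of its underside; x runs along the slot, away from the robot. The plate seats with its underside on the bed's top. Keep the plate's force on the pin under 40 N until it has dropped, and under 150 N when it meets the bed.
- slot (a point): Middle of a dark slot (56 x 12 mm, flush) on the bed's top, 14 mm above the bench, 25 mm towards -x from the bed's origin; its near end is the -x end. In it stands a clamped, immovable steel pin, 10 mm across, 1 mm top chamfer, 8 mm above the bed's top: on the centreline, anywhere within 18 mm of the middle along x, differently each time; it is not measured.
- typebox: Bystander: open wooden box of brass type, 80 x 130 x 45 mm; origin at the centre of its underside.
- stamp: Bystander: wooden hand stamp standing upright, 37 mm across at its foot, 86 mm high; origin at the centre of its underside.
- jar: Bystander: amber glass jar with a metal cap, 64 mm across, 60 mm high; origin at the centre of its underside.
Mind the look-alikes: they are no part of the job. Of the things shaped like the plate, the brass one is meant.

How it is judged:
On the way, in this order (a step that is already met when the one before it is completed fails the run):
1. the plate is carried over the bed, clear of it (z of plate in the frame of bed above 0.024 m and horizontal distance between hole and slot below 0.07 m), for 0.1 s.
2. the plate rests on top of the pin, not yet over it, square to the bed (contact force between plate and bed above 0.2 N and z of hole in the frame of bed above 0.018 m and angle between the x axis of plate and the x axis of bed, either way round below 0.2 rad and x of hole in the frame of slot between -0.05 and 0.025 m), for 0.1 s.
At the end, for the whole second after the job is handed in: Plate flat on the bed (within 1.5 mm, tilt under 0.03 rad), pin in its hole (hole within 21.5 mm of the slot's middle along it, 4 mm across), hole end nearest the robot, square within 0.14 rad, at rest, released; box, stamp and jar within 20 mm of their starts (z of each of plate, hole in the frame of bed below 0.0155 m and angle between plate's own z axis and vertical below 0.03 rad and x of hole in the frame of slot between -0.0215 and 0.0215 m and y of hole in the frame of slot between -0.004 and 0.004 m and angle between the x axis of plate and the x axis of bed, either way round below 0.14 rad and x of plate in the frame of slot above 0 m and linear speed of plate below 0.01 m/s and distance of each of typebox, stamp, jar from where it was at the start of the episode below 0.02 m); the robot touches nothing.
It fails at once if the plate, not yet dropped, is pressed or knocked on the pin or bed with more than 40 N (contact force between plate and bed above 40 N and z of hole in the frame of bed above 0.0165 m).
It fails at once if the plate is slammed or pressed down on the bed with more than 150 N (contact force between plate and bed above 150 N).
It fails at once if the wooden box, the hand stamp or the jar is disturbed (distance of any of typebox, stamp, jar from where it was at the start of the episode above 0.02 m).
It also fails if it takes over 58 s, if anything falls off the work surface, if the arm or the gripper's body presses on something with over 40 N, if the wrist force passes 120 N, or if a joint passes its speed limit or range.

## Working session

There is one attempt and no reset: what is moved stays moved. The work goes in short steps, Python scripts to look and compute and a tool call to move; the robot and the scene stay as the last step left them, time stands still between calls to the robot, and variables do not carry over. Pictures are saved under pics/ and viewed, at most 10 in all, crops included, and the job is handed in when it is done.

Besides the shell and the picture viewer there is one more tool, called after "Emit:" as a command line: name --pt "numbers of a row" for each row, then --argument value for the rest. send_rows: Moves the arm, as the interface text tells. Its arguments: {"type":"object","properties":{"steps":{"type":"array","items":{"type":"array","items":{"type":"number"}}},"squeeze":{"type":"number"}},"required":["steps"]}

```bash
mkdir -p pics; cat > h.py <<'E'
import numpy as np, cv2
from scipy.spatial.transform import Rotation as R
from plant import arm
def cloud(p):
    f=240/np.tan(np.radians(p["fovy"])/2); z=p["z_map"]
    v,u=np.mgrid[0:480,0:640]
    c=np.stack([(u-p["cx"])/f*z,(v-p["cy"])/f*z,z],-1)
    o=np.array(p["orientation"]); M=R.from_quat(o).as_matrix() if o.size==4 else o.reshape(3,3)
    w=c@M.T+np.array(p["origin"]); w[z==0]=np.nan
    return w
E
python3 - <<'E'
from h import *
for n in ("top","side"):
    p=arm.capture(n); cv2.imwrite(f"pics/{n}0.png",p["frame"][:,:,::-1]); w=cloud(p)
    print(n,p["origin"],p["orientation"],p["fovy"])
    for t in ("plate","bed","typebox","stamp","jar"):
        for d in arm.silhouettes(p,t)[:3]:
            m=d["pixels"]; q=w[m]; q=q[~np.isnan(q[:,0])]
            print(t,round(d["score"],2),np.round(d["centre"]),m.sum(),np.round(np.median(q,0),3),np.round(np.percentile(q,[2,98],axis=0),3).tolist(),
             np.round(p["frame"][m].mean(0)))
print(arm.sense())
E
```

```text
top [ 0.34807137 -0.03913936  0.99074061] [ 0.71320679 -0.69413683  0.06944962 -0.06846093] 47.82047738403297
plate 0.85 [469. 289.] 2513 [ 0.478 -0.316  0.006] [[0.437, -0.381, 0.002], [0.52, -0.264, 0.049]] [ 73. 160. 240.]
plate 0.75 [400. 394.] 2739 [ 0.285 -0.201  0.006] [[0.232, -0.258, 0.002], [0.337, -0.148, 0.048]] [ 16. 189. 165.]
plate 0.59 [393. 285.] 2411 [ 0.484 -0.179  0.006] [[0.427, -0.215, 0.002], [0.542, -0.145, 0.048]] [250. 236.  78.]
bed 0.86 [206. 277.] 7546 [0.487 0.154 0.014] [[0.396, 0.085, 0.006], [0.582, 0.223, 0.017]] [221. 211. 191.]
typebox 0.62 [177. 135.] 3644 [0.755 0.225 0.021] [[0.706, 0.159, 0.002], [0.796, 0.289, 0.047]] [206. 148.  61.]
stamp 0.94 [429. 144.] 552 [ 0.742 -0.24   0.032] [[0.731, -0.271, -0.0], [0.782, -0.227, 0.086]] [127.  75.  40.]
jar 0.59 [319. 163.] 1118 [ 0.699 -0.039  0.058] [[0.678, -0.067, 0.006], [0.734, -0.01, 0.063]] [217. 195. 176.]
side [0.46281847 0.63414267 0.66582521] [-0.04138259  0.91117222 -0.40925831  0.02367071] 48.15355668855452
plate 0.94 [359. 225.] 1708 [ 0.491 -0.173  0.006] [[0.43, -0.221, 0.0], [0.546
[... 867 characters left out ...]
6903e+00,  1.30400731e-01,  1.48817046e+00, -5.12512985e-06,
        1.52300045e+00, -8.53934044e-02]), 'joint_vel': array([-9.21559404e-04, -7.32919637e-05, -1.46113356e-03,  1.11074229e-03,
        9.27776469e-05, -5.40048447e-05]), 'joint_torque': array([-1.42784804e-03, -5.59410203e+01, -4.91801226e+01,  7.68920244e-02,
        2.30586226e-02, -7.72215657e-06]), 'tcp_pos': array([ 0.19207914, -0.56844308,  0.18555102]), 'orientation': array([ 9.86759411e-01,  1.62190828e-01, -1.73863229e-06,  1.06693634e-05]), 'contact_force': array([-0.30257186,  0.21023095, -0.02638895]), 'torque': array([-0.00797837, -0.0266677 , -0.00047896]), 'finger_force': 0.0, 'gripper_width': 1.0007605817653866}
```

View pics/top0.png

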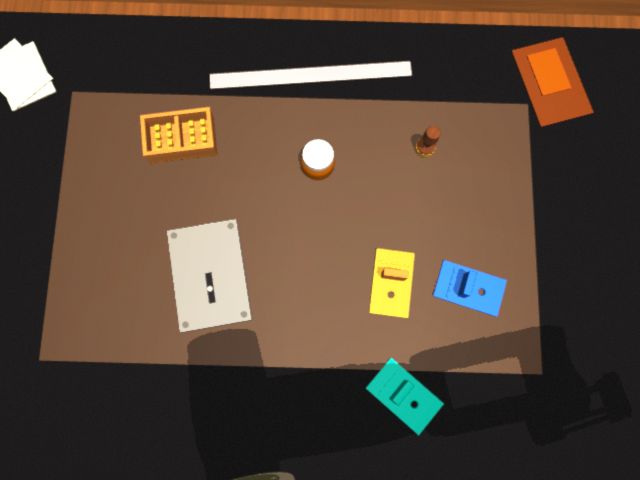

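```bash
python3 - <<'E'
from h import *
p=arm.capture("top"); w=cloud(p); s=arm.capture("side"); ws=cloud(s)
def fit(q,name):
    r=cv2.minAreaRect((q[:,:2]*1000).astype(np.float32)); print(name,np.round(r[0],1),np.round(r[1],1),round(r[2],2))
for P,W,n in ((p,w,"top"),(s,ws,"side")):
    for t,c in (("plate",(.484,-.179)),("bed",(.487,.155))):
        for d in arm.silhouettes(P,t):
            q=W[d["pixels"]]; q=q[~np.isnan(q[:,0])]; md=np.median(q,0)
            if np.hypot(*(md[:2]-c))<.03:
                zl,zh=((.003,.009) if t=="plate" else (.0115,.0165))
                fit(q[(q[:,2]>zl)&(q[:,2]<zh)],n+t); 
                if t=="plate":
                    g=q[(q[:,2]>.044)]; fit(g,n+"grip"); print(np.mean(g,0))
                else:
                    g=q[(q[:,2]>.018)]; print("pin",len(g),np.mean(g,0) if len(g) else None)
                    m=d["pixels"]&(P["frame"].sum(2)<250); k=W[m]; fit(k[~np.isnan(k[:,0])],"slot")
                    
                break
for P,n,b in ((p,"top",(120,210,360,360)),(s,"side",(230,180,460,460))):
    x0,y0,x1,y1=b; c=P["frame"][y0:y1,x0:x1,::-1] if n=="side" else P["frame"][210:360,120:460,::-1]
    cv2.imwrite(f"pics/{n}c.png",cv2.resize(c,None,fx=2,fy=2,interpolation=cv2.INTER_CUBIC))
E
```

```text
topplate [ 484.9 -180.3] [ 70.2 120.2] 84.06
topgrip [ 496.6 -181.5] [43.5 14.2] 84.68
[ 0.49654658 -0.18138222  0.04751228]
topbed [490.  155.5] [190.3 130.3] 11.42
pin 83 [0.47706312 0.1566978  0.01956311]
slot [466.2 150.3] [52.3  9.3] 11.66
sideplate [ 488.1 -181.9] [ 76.6 120.5] 84.91
sidegrip [ 500.  -180.9] [43.4 13.8] 84.88
[ 0.49972629 -0.1792303   0.04754333]
sidebed [492.6 154.5] [190.1 132.6] 11.89
pin 35 [0.46710865 0.14886169 0.02127945]
slot [478.  180.9] [138.6  71.6] 11.63
```

View pics/sidec.png

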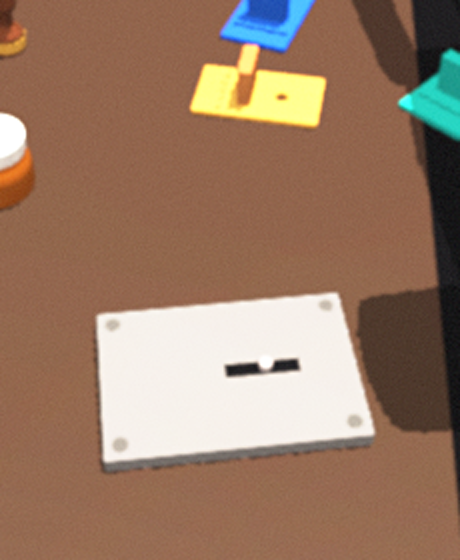

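View pics/topc.png

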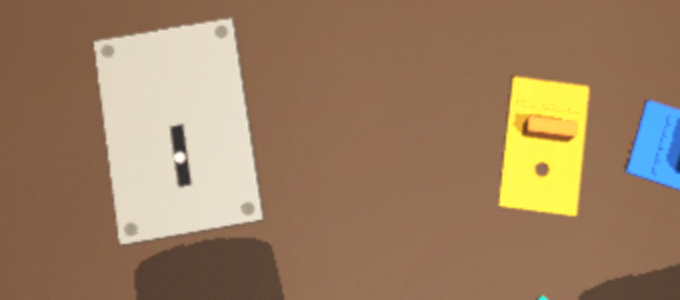

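The top picture shows the brass plate at about (392,283), with its hole at (391,295) on the robot side. The bed is at (208,275) with the slot and its pin at about (210,288). The blue (470,288) and green (404,397) plates are decoys. The fitted sizes match those given: 120x70 for the plate and 190x130 for the bed. Now moving above the grip.

Emit:
send_rows --pt "0.0204 0.0258 -0.002 0 0 0.0767 1" --pt "0.0204 0.0258 -0.002 0 0 0.0767 1" --pt "0.0204 0.0258 -0.002 0 0 0.0767 1" --pt "0.0204 0.0258 -0.002 0 0 0.0767 1" --pt "0.0204 0.0258 -0.002 0 0 0.0767 1" --squeeze 45

```text
clock: 1.32
tcp_pos: [0.2947, -0.4382, 0.1755]
orientation: [0.937, 0.349, 0.0, 0.0]
contact_force: [0.2, -0.2, -0.5]
gripper_width: 1.002
finger_force: 0.0
```

Emit:
send_rows --pt "0.0204 0.0258 -0.002 0 0 0.0767 1" --pt "0.0204 0.0258 -0.002 0 0 0.0767 1" --pt "0.0204 0.0258 -0.002 0 0 0.0767 1" --pt "0.0204 0.0258 -0.002 0 0 0.0767 1" --pt "0.0204 0.0258 -0.002 0 0 0.0767 1"

```text
clock: 1.73
tcp_pos: [0.3969, -0.3091, 0.1657]
orientation: [0.853, 0.521, 0.0, 0.0]
contact_force: [0.6, -0.5, -0.3]
gripper_width: 1.003
finger_force: 0.0
```

Emit:
send_rows --pt "0.0204 0.0258 -0.002 0 0 0.0767 1" --pt "0.0204 0.0258 -0.002 0 0 0.0767 1" --pt "0.0204 0.0258 -0.002 0 0 0.0767 1" --pt "0.0204 0.0258 -0.002 0 0 0.0767 1" --pt "0.0204 0.0258 -0.002 0 0 0.0767 1"

```text
clock: 2.15
tcp_pos: [0.499, -0.18, 0.1557]
orientation: [0.738, 0.674, 0.0, 0.0]
contact_force: [0.6, -0.1, 0.6]
gripper_width: 1.002
finger_force: 0.0
```

```bash
cat > st.py <<'E'
from h import *
s=arm.sense(); M=R.from_quat(s["orientation"]).as_matrix()
print(s["clock"],s["tcp_pos"].round(4),"yaw_y",np.degrees(np.arctan2(M[1,1],M[0,1])).round(2),"zax",M[:,2].round(4),"F",s["contact_force"].round(2),"T",s["torque"].round(3),s["gripper_width"],s["finger_force"])
E
python3 st.py
```

```text
2.15 [ 0.499  -0.18    0.1557] yaw_y -5.19 zax [ 5.e-04 -3.e-04 -1.e+00] F [ 0.6  -0.07  0.63] T [-0.011 -0.074  0.02 ] 1.0023171978811427 0.0
```

Emit:
send_rows --pt "-0.0005 -0.001 -0.025 0 0 0 1" --pt "0 0 -0.025 0 0 0 1" --pt "0 0 -0.025 0 0 0 1" --pt "0 0 -0.025 0 0 0 1" --pt "0 0 -0.02 0 0 0 1"

```text
clock: 2.57
tcp_pos: [0.4969, -0.1819, 0.0336]
orientation: [0.74, 0.673, -0.0, -0.001]
contact_force: [-0.1, 0.1, -0.1]
gripper_width: 0.997
finger_force: 0.0
```

Emit:
send_rows --pt "0 0 -0.012 0 0 0 1" --pt "0 0 -0.0095 0 0 0 1" --pt "0 0 0 0 0 0 1" --pt "0 0 0 0 0 0 0.5" --pt "0 0 0 0 0 0 0.4"

```text
clock: 2.98
tcp_pos: [0.4987, -0.183, 0.0155]
orientation: [0.74, 0.673, 0.0, 0.001]
contact_force: [0.8, -1.1, 0.3]
gripper_width: 0.905
finger_force: 0.0
```

Emit:
send_rows --pt "0 0 0 0 0 0 0.3" --pt "0 0 0 0 0 0 0.2" --pt "0 0 0 0 0 0 0.1" --pt "0 0 0 0 0 0 0" --pt "0 0 0 0 0 0 0"

```text
clock: 3.4
tcp_pos: [0.4977, -0.1825, 0.0143]
orientation: [0.74, 0.673, 0.0, 0.0]
contact_force: [0.0, -0.1, 0.6]
gripper_width: 0.545
finger_force: 0.0
```

Emit:
send_rows --pt "0 0 0 0 0 0 0" --pt "0 0 0 0 0 0 0" --pt "0 0 0 0 0 0 0" --pt "0 0 0 0 0 0 0" --pt "0 0 0 0 0 0 0"

```text
clock: 3.82
tcp_pos: [0.4975, -0.1824, 0.014]
orientation: [0.74, 0.673, -0.0, -0.0]
contact_force: [0.7, -0.0, 0.4]
gripper_width: 0.187
finger_force: 0.0
```

```bash
python3 st.py; python3 - <<'E'
from h import *
for n,thr in (("top",600),("side",600)):
    p=arm.capture(n); w=cloud(p); f=240/np.tan(np.radians(p["fovy"])/2)
    M=R.from_quat(p["orientation"]).as_matrix(); o=np.array(p["origin"])
    d=arm.silhouettes(p,"bed")[0]; q=w[d["pixels"]]; q=q[(q[:,2]>.0115)&(q[:,2]<.0165)]
    r=cv2.minAreaRect((q[:,:2]*1000).astype(np.float32)); print(n,r)
    # dark slot + bright pin inside
    v,u=np.mgrid[0:480,0:640]
    ray=np.stack([(u-p["cx"])/f,(v-p["cy"])/f,np.ones_like(u,float)],-1)@M.T
    a=np.radians(11.6); X=np.array([np.cos(a),np.sin(a)]); Y=np.array([-X[1],X[0]])
    c=np.array(r[0])/1000
    for h,nm in ((.014,"dark"),(.022,"bright")):
        P=o+ray*((h-o[2])/ray[...,2])[...,None]; b=P[...,:2]-c; bx=b@X+.025; by=b@Y
        g=p["frame"].sum(2).astype(float)
        if nm=="dark": m=(abs(bx)<.034)&(abs(by)<.015)&(g<350); 
        else: m=(abs(bx)<.024)&(abs(by)<.004)&(g>380)
        if m.any(): print(nm,m.sum(),"x",bx[m].min(),bx[m].max(),bx[m].mean(),"y",by[m].mean(),by[m].min(),by[m].max())
E
```

```text
3.8167 [ 0.4975 -0.1824  0.014 ] yaw_y -5.42 zax [-1.e-04  0.e+00 -1.e+00] F [ 0.7  -0.04  0.35] T [-0.057 -0.116 -0.021] 0.18698386664415723 0.0
top ((490.1595458984375, 155.30215454101562), (190.17172241210938, 130.52745056152344), 11.653456687927246)
dark 165 x -0.027378827891076492 0.028085399807016808 0.0006814619993591776 y -0.0002508806342871654 -0.006040971170451326 0.00569233135801038
bright 24 x -0.0075846282000091095 0.001992611081301828 -0.0023678457634575298 y -0.0002145864199073695 -0.003787521411561978 0.0037865495051968433
side ((492.5585632324219, 154.39453125), (189.79019165039062, 133.24386596679688), 11.674385070800781)
dark 158 x -0.026295593149143814 0.02678035056161083 0.0009105235325633597 y -0.0009410459899821017 -0.005996554518678952 0.0036285542878038905
bright 89 x -0.02369426031520591 0.023775687561097842 0.00035766420218599873 y -0.001286420815962521 -0.0039933493703414626 0.0039003256211732683
```

Emit:
send_rows --pt "0 0 0 0 0 0 0" --pt "0 0 0 0 0 0 0" --pt "0 0 0 0 0 0 0" --pt "0 0 0 0 0 0 0" --pt "0 0 0 0 0 0 0"

```text
clock: 4.43
tcp_pos: [0.4985, -0.1829, 0.0152]
orientation: [0.74, 0.673, 0.0, 0.001]
contact_force: [-1.9, 0.1, 5.9]
gripper_width: 0.005
finger_force: 3.2
```

Emit:
send_rows --pt "0 0 0.004 0 0 0 0" --pt "0 0 0.012 0 0 0 0" --pt "0 0 0.018 0 0 0 0" --pt "0 0 0.018 0 0 0 0" --pt "0 0 0.018 0 0 0 0"

```text
clock: 4.85
tcp_pos: [0.4974, -0.1824, 0.0855]
orientation: [0.74, 0.673, -0.0, -0.0]
contact_force: [0.7, 0.5, -0.5]
gripper_width: 0.007
finger_force: 0.0
```

```bash
python3 st.py
```

```text
4.85 [ 0.4974 -0.1824  0.0855] yaw_y -5.41 zax [-2.e-04  1.e-04 -1.e+00] F [ 0.66  0.5  -0.52] T [-0.028 -0.098  0.005] 0.0071714681184032 0.0
```

```bash
python3 - <<'E'
from h import *
for n in ("top","side"):
    p=arm.capture(n); w=cloud(p)
    c=p["frame"][210:360,300:460,::-1] if n=="top" else p["frame"][120:280,260:460,::-1]
    cv2.imwrite(f"pics/{n}2.png",cv2.resize(c,None,fx=3,fy=3,interpolation=cv2.INTER_CUBIC))
    for d in arm.silhouettes(p,"plate"):
        q=w[d["pixels"]]; q=q[~np.isnan(q[:,0])]; md=np.median(q,0); print(md,d["score"])
        if np.hypot(*(md[:2]-(.485,-.18)))<.06:
            for lo,hi in ((.003,.009),(.044,.052)):
                g=q[(q[:,2]>lo)&(q[:,2]<hi)]
                if len(g)>5: print(cv2.minAreaRect((g[:,:2]*1000).astype(np.float32)))
E
```

```text
[ 0.48088338 -0.30015094  0.00682615] 0.74
[ 0.46495337 -0.16110651  0.00594572] 0.6
((460.0108642578125, -176.83584594726562), (62.452171325683594, 90.03001403808594), 64.8086929321289)
((496.6483459472656, -164.51190185546875), (12.791302680969238, 10.36293888092041), 0.6723801493644714)
[0.48664752 0.15490228 0.0137496 ] 0.25
[ 0.29405965 -0.18771924  0.0068673 ] 0.91
[ 0.48985142 -0.17437697  0.00631201] 0.69
((486.86297607421875, -181.75979614257812), (75.93718719482422, 119.73675537109375), 84.2154541015625)
((498.83734130859375, -182.99415588378906), (45.49823760986328, 14.037086486816406), 83.4132308959961)
[ 0.48006533 -0.30418559  0.0071649 ] 0.56
```

View pics/side2.png

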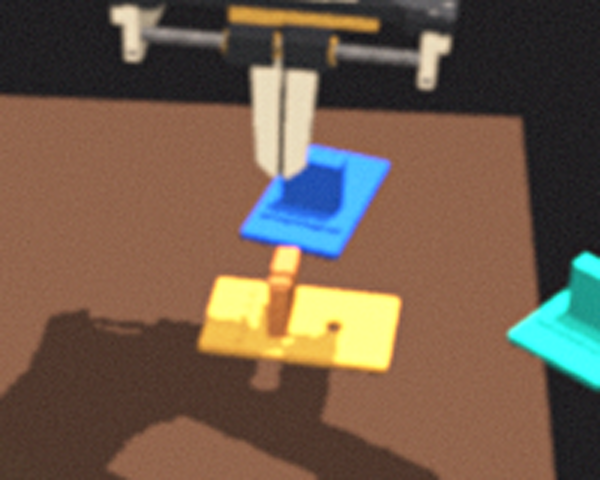

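The plate still sits at its old place with the fingers shut above it, so the grasp missed. I'll check where the fingertips really are in both cameras.

```bash
python3 - <<'E'
from h import *
s=arm.sense(); t=s["tcp_pos"]
for n in ("top","side"):
    p=arm.capture(n); w=cloud(p); f=240/np.tan(np.radians(p["fovy"])/2)
    M=R.from_quat(p["orientation"]).as_matrix(); c=M.T@(t-p["origin"]); print(n,"tcp px",c[0]/c[2]*f+p["cx"],c[1]/c[2]*f+p["cy"])
    m=(w[...,2]>.075)&(w[...,2]<.105)&(np.hypot(w[...,0]-.5,w[...,1]+.18)<.08)
    q=w[m]; print(len(q),np.percentile(q,[2,50,98],axis=0).round(4).tolist() if len(q) else None)
    m=(w[...,2]>.075)&(w[...,2]<.3)&(np.hypot(w[...,0]-.5,w[...,1]+.18)<.15)
    q=w[m]; print(len(q),np.percentile(q,[2,50,98],axis=0).round(4).tolist() if len(q) else None)
    v,u=np.nonzero(m); print(u.min(),u.max(),v.min(),v.max())
    c=p["frame"][:,:,::-1]; cv2.imwrite(f"pics/{n}3.png",c)
E
```

```text
top tcp px 399.54149649469133 268.63079484464475
0 None
2369 [[0.4027, -0.2084, 0.2171], [0.4358, -0.1675, 0.2446], [0.4885, -0.14, 0.293]]
383 448 246 321
side tcp px 355.06006961155623 193.26935167523823
0 None
5021 [[0.4115, -0.2084, 0.1328], [0.4957, -0.1609, 0.2404], [0.5869, -0.1406, 0.2988]]
298 415 79 181
```

View pics/side3.png

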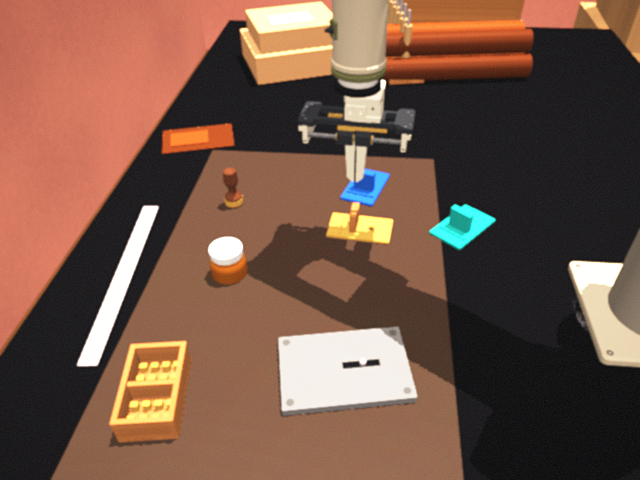

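```bash
python3 - <<'E'
from h import *
p=arm.capture("side"); w=cloud(p)
for v in range(140,186,4):
    row=w[v,340:372]; k=(row[:,2]>.07)
    print(v,k.sum(),np.nanmedian(row[k],0).round(4) if k.any() else None, row[k][:,0].min().round(4) if k.any() else '', row[k][:,0].max().round(4) if k.any() else '')
s=arm.sense(); print(s["tcp_pos"],s["qpos"])
E
```

```text
140 32 [ 0.4981 -0.1473  0.2163] 0.4728 0.524
144 31 [ 0.4971 -0.1473  0.2095] 0.4725 0.5241
148 21 [ 0.4989 -0.1743  0.1854] 0.481 0.5153
152 21 [ 0.4981 -0.1746  0.1772] 0.4809 0.5154
156 21 [ 0.4978 -0.1744  0.1698] 0.4808 0.5154
160 20 [ 0.4986 -0.1744  0.1612] 0.482 0.5155
164 19 [ 0.4974 -0.1743  0.1535] 0.4819 0.5133
168 18 [ 0.4981 -0.1741  0.1452] 0.4831 0.5131
172 18 [ 0.498  -0.1743  0.1368] 0.483 0.5133
176 17 [ 0.4988 -0.1739  0.1284] 0.4843 0.5129
180 10 [ 0.4976 -0.1736  0.1201] 0.4894 0.5056
184 0 None  
[ 0.49661873 -0.18197459  0.0827324 ] [-4.48199763e-01  1.45078858e-02  1.80106166e+00  1.48857063e-05
  1.32823126e+00 -3.53691736e-01]
```

The side camera puts the fingertips at z≈0.118, while the reported TCP is 0.083, so the real tips sit about 35 mm above it. That explains why they closed just over the grip, and x and y agree. I'll reopen and go down about 33 mm further, watching the force.

Emit:
send_rows --pt "0 0 0 0 0 0 1" --pt "0 0 0 0 0 0 1" --pt "0 0 0 0 0 0 1" --pt "0 0 0 0 0 0 1" --pt "0 0 0 0 0 0 1"

```text
clock: 5.62
tcp_pos: [0.4975, -0.1824, 0.0839]
orientation: [0.74, 0.673, -0.0, -0.0]
contact_force: [0.7, -0.3, 0.6]
gripper_width: 0.318
finger_force: 0.0
```

Emit:
send_rows --pt "0 0 -0.01 0 0 0 1" --pt "0 0 -0.01 0 0 0 1" --pt "0 0 -0.01 0 0 0 1" --pt "0 0 -0.01 0 0 0 1" --pt "0 0 0 0 0 0 1"

```text
clock: 6.03
tcp_pos: [0.4953, -0.1814, 0.0405]
orientation: [0.74, 0.673, -0.001, -0.002]
contact_force: [-0.4, 0.1, -0.2]
gripper_width: 0.675
finger_force: 0.0
```

```bash
python3 st.py;  python3 - <<'E'
from h import *
p=arm.capture("side"); w=cloud(p)
m=(np.hypot(w[...,0]-.5,w[...,1]+.182)<.08)&(w[...,2]>.055)&(w[...,2]<.12)
q=w[m]; print(len(q),"finger bottom z",np.percentile(q[:,2],[0,1,3]), "x",q[:,0].min(),q[:,0].max(),"y",np.median(q[:,1]))
E
```

```text
6.0333 [ 0.4953 -0.1814  0.0405] yaw_y -5.42 zax [-0.0046  0.0022 -1.    ] F [-0.45  0.1  -0.22] T [ 0.009 -0.084 -0.009] 0.6747189096123891 0.0
350 finger bottom z [0.07254882 0.07454429 0.07704417] x 0.4494970695477725 0.544204100910192 y -0.17462124088216419
```

Emit:
send_rows --pt "0 0 0 0 0 0 1" --pt "0 0 -0.005 0 0 0 1" --pt "0 0 -0.015 0 0 0 1" --pt "0 0 -0.015 0 0 0 1" --pt "0 0 -0.01 0 0 0 1"

```text
clock: 6.5
tcp_pos: [0.4975, -0.1824, -0.0018]
orientation: [0.74, 0.673, 0.0, 0.0]
contact_force: [-0.0, 0.5, -0.4]
gripper_width: 0.996
finger_force: 0.0
```

Emit:
send_rows --pt "0 0 -0.008 0 0 0 1" --pt "0 0 -0.006 0 0 0 0.5" --pt "0 0 0 0 0 0 0" --pt "0 0 0 0 0 0 0" --pt "0 0 0 0 0 0 0"

```text
clock: 6.92
tcp_pos: [0.4981, -0.1827, -0.0143]
orientation: [0.74, 0.673, 0.0, 0.0]
contact_force: [0.1, 0.2, 0.1]
gripper_width: 0.762
finger_force: 0.0
```

Emit:
send_rows --pt "0 0 0 0 0 0 0" --pt "0 0 0 0 0 0 0" --pt "0 0 0 0 0 0 0" --pt "0 0 0 0 0 0 0" --pt "0 0 0 0 0 0 0"

```text
clock: 7.33
tcp_pos: [0.4977, -0.1825, -0.0148]
orientation: [0.74, 0.673, 0.0, 0.0]
contact_force: [0.6, -0.4, 0.4]
gripper_width: 0.407
finger_force: 0.0
```

Emit:
send_rows --pt "0 0 0 0 0 0 0" --pt "0 0 0 0 0 0 0" --pt "0 0 0 0 0 0 0" --pt "0 0 0 0 0 0 0" --pt "0 0 0 0 0 0 0"

```text
clock: 7.75
tcp_pos: [0.4976, -0.1824, -0.015]
orientation: [0.74, 0.673, 0.0, 0.0]
contact_force: [-0.2, -0.6, -0.3]
gripper_width: 0.146
finger_force: 45.0
```

```bash
python3 st.py
```

```text
7.75 [ 0.4976 -0.1824 -0.015 ] yaw_y -5.41 zax [ 0.  0. -1.] F [-0.18 -0.57 -0.29] T [ 0.005 -0.129  0.085] 0.14622125687428372 44.99345004558563
```

Emit:
send_rows --pt "0 0 0.003 0 0 0 0" --pt "0 0 0.012 0 0 0 0" --pt "0 0 0.02 0 0 0 0" --pt "0 0 0.02 0 0 0 0" --pt "0 0 0.02 0 0 0 0"

```text
clock: 8.17
tcp_pos: [0.4972, -0.1823, 0.0613]
orientation: [0.74, 0.673, -0.0, -0.0]
contact_force: [0.6, -0.3, -3.1]
gripper_width: 0.149
finger_force: 45.0
```

Emit:
send_rows --pt "-0.00196 0.0221 0 0 0 0.01983 0" --pt "-0.00196 0.0221 0 0 0 0.01983 0" --pt "-0.00196 0.0221 0 0 0 0.01983 0" --pt "-0.00196 0.0221 0 0 0 0.01983 0" --pt "-0.00196 0.0221 0 0 0 0.01983 0"

```text
clock: 8.58
tcp_pos: [0.4875, -0.071, 0.0608]
orientation: [0.705, 0.709, 0.0, 0.0]
contact_force: [0.6, 0.6, -1.7]
gripper_width: 0.147
finger_force: 45.0
```

Emit:
send_rows --pt "-0.00196 0.0221 0 0 0 0.01983 0" --pt "-0.00196 0.0221 0 0 0 0.01983 0" --pt "-0.00196 0.0221 0 0 0 0.01983 0" --pt "-0.00196 0.0221 0 0 0 0.01983 0" --pt "-0.00196 0.0221 0 0 0 0.01983 0"

```text
clock: 9.0
tcp_pos: [0.4777, 0.0396, 0.0609]
orientation: [0.669, 0.743, 0.0, 0.0]
contact_force: [0.0, 1.0, -3.5]
gripper_width: 0.145
finger_force: 45.0
```

Emit:
send_rows --pt "-0.00196 0.0221 0 0 0 0.01983 0" --pt "-0.00196 0.0221 0 0 0 0.01983 0" --pt "-0.00196 0.0221 0 0 0 0.01983 0" --pt "-0.00196 0.0221 0 0 0 0.01983 0" --pt "-0.00196 0.0221 0 0 0 0.01983 0"

```text
clock: 9.42
tcp_pos: [0.4679, 0.1502, 0.0609]
orientation: [0.631, 0.775, 0.0, 0.0]
contact_force: [0.1, 1.0, -3.7]
gripper_width: 0.147
finger_force: 45.0
```

Emit:
send_rows --pt "0 0 -0.01 0 0 0 0" --pt "0 0 -0.01 0 0 0 0" --pt "0 0 -0.01 0 0 0 0" --pt "0 0 0 0 0 0 0" --pt "0 0 0 0 0 0 0"

```text
clock: 9.83
tcp_pos: [0.467, 0.148, 0.0288]
orientation: [0.632, 0.775, -0.001, -0.001]
contact_force: [-0.1, 0.7, -2.4]
gripper_width: 0.152
finger_force: 45.0
```

```bash
cat > look.py <<'E'
from h import *
import sys
a=np.radians(11.66); X=np.array([np.cos(a),np.sin(a)]); Y=np.array([-X[1],X[0]])
C={"top":(.4902,.1553),"side":(.4926,.1544)}
for n in ("top","side"):
    p=arm.capture(n); w=cloud(p); b=w[...,:2]-np.array(C[n]); F=p["frame"].astype(int)
    yel=(F[...,0]>120)&(F[...,2]<.62*F[...,0])&(F[...,1]>.6*F[...,0])
    m=yel&(abs(b@X)<.13)&(abs(b@Y)<.09)&(w[...,2]>.02)
    q=w[m]; 
    if len(q)<20: print(n,len(q)); continue
    zt=np.median(q[:,2]); k=q[abs(q[:,2]-zt)<.0035]
    r=cv2.minAreaRect((k[:,:2]*1000).astype(np.float32))
    A=np.c_[k[:,:2]-k[:,:2].mean(0),np.ones(len(k))]; pl=np.linalg.lstsq(A,k[:,2],rcond=None)[0]
    kb=k[:,:2]-np.array(C[n]); bx=kb@X; by=kb@Y
    print(n,len(k),"ztop",zt.round(4),"rect",np.round(r[0],1),np.round(r[1],1),round(r[2],2),"bedX",np.percentile(bx,[.5,99.5]).round(4),"bedY",np.percentile(by,[.5,99.5]).round(4),"tilt",pl[:2].round(4))
    if len(sys.argv)>1 and n in sys.argv[2:]:
        c=p["frame"][190:350,110:310,::-1] if n=="top" else p["frame"][260:440,240:450,::-1]
        cv2.imwrite(f"pics/{n}_{sys.argv[1]}.png",cv2.resize(c,None,fx=3,fy=3,interpolation=cv2.INTER_CUBIC))
E
python3 st.py; python3 look.py a side
```

```text
9.8333 [0.467  0.148  0.0288] yaw_y 11.55 zax [-2.7e-03 -7.0e-04 -1.0e+00] F [-0.06  0.74 -2.38] T [-0.035 -0.187 -0.02 ] 0.15206658421210703 44.98814642429352
top 690 ztop 0.05 rect [457.5 127.8] [120.3  32.7] 11.35 bedX [-0.0966  0.0212] bedY [-0.0367 -0.0046] tilt [-0.003   0.0079]
side 2605 ztop 0.0509 rect [456.9 145.2] [120.2  72.9] 11.25 bedX [-0.0963  0.0228] bedY [-0.0371  0.0337] tilt [ 0.0014 -0.0042]
```

View pics/side_a.png

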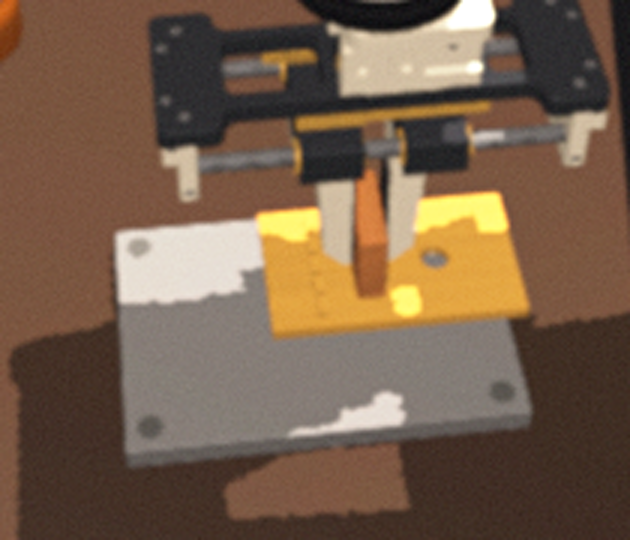

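Emit:
send_rows --pt "0 0 0 0 0 0.003 0" --pt "0 0 0 0 0 0 0" --pt "0 0 0 0 0 0 0"

```text
clock: 10.18
tcp_pos: [0.4686, 0.1489, 0.0305]
orientation: [0.631, 0.776, 0.0, 0.0]
contact_force: [-0.7, 0.5, -2.6]
gripper_width: 0.145
finger_force: 45.0
```

```bash
python3 st.py; python3 look.py; python3 look.py;python3 st.py; python3 - <<'E'
from h import *
p=arm.capture("side"); w=cloud(p); F=p["frame"].astype(int)
f=240/np.tan(np.radians(p["fovy"])/2); M=R.from_quat(p["orientation"]).as_matrix(); o=np.array(p["origin"])
v,u=np.mgrid[335:358,374:396]
g=F[335:358,374:396]; sat=(g.max(2)-g.min(2))/g.max(2)
m=sat<.5; n,l,st,ce=cv2.connectedComponentsWithStats(m.astype(np.uint8)); print(st,ce)
i=1+np.argmax(st[1:,4]); c=ce[i]+[374,335]
ray=M@np.array([(c[0]-p["cx"])/f,(c[1]-p["cy"])/f,1]); a=np.radians(11.66); X=np.array([np.cos(a),np.sin(a)]); Y=np.array([-X[1],X[0]])
for z in (.050,.047,.044):
    P=o+ray*(z-o[2])/ray[2]; b=P[:2]-(.4926,.1530); print(z,P,b@X+.025,b@Y)
E
```

```text
10.1833 [0.4686 0.1489 0.0305] yaw_y 11.78 zax [ 8.e-04  2.e-04 -1.e+00] F [-0.74  0.52 -2.61] T [ 0.054 -0.182  0.049] 0.14524409767362292 44.988051652908325
top 678 ztop 0.0515 rect [459.1 129. ] [119.8  33.2] 11.49 bedX [-0.095  0.023] bedY [-0.0361 -0.0035] tilt [0.0016 0.0102]
side 2601 ztop 0.0518 rect [457.5 145.6] [120.5  73.5] 11.73 bedX [-0.0956  0.0238] bedY [-0.0365  0.0344] tilt [ 0.004  -0.0024]
top 684 ztop 0.0512 rect [458.9 129.4] [120.5  33.8] 11.7 bedX [-0.0953  0.0232] bedY [-0.0359 -0.004 ] tilt [-0.001   0.0096]
side 2607 ztop 0.0515 rect [457.4 145.9] [120.5  73.7] 11.91 bedX [-0.0955  0.0235] bedY [-0.0363  0.0343] tilt [ 0.0039 -0.0038]
10.3833 [0.4683 0.1491 0.0302] yaw_y 11.8 zax [ 3.e-04  1.e-04 -1.e+00] F [-0.48  0.24 -3.17] T [-0.048 -0.1    0.014] 0.14566027900376982 44.9881911277771
[[  0   0  22  23 441]
 [  0   0   5  10  36]
 [  7   9   8   5  29]] [[11.26077098 11.57823129]
 [ 1.5         3.63888889]
 [10.10344828 11.34482759]]
0.05 [0.44893233 0.12921049 0.05      ] -0.022574495620018092 -0.014473194474787275
0.047 [0.44886468 0.12675071 0.047     ] -0.023137877255535767 -0.01686854636973948
0.044 [0.44879704 0.12429093 0.044     ] -0.023701258891053373 -0.019263898264691697
```

```bash
python3 - <<'E'
from h import *
p=arm.capture("side"); 
f=240/np.tan(np.radians(p["fovy"])/2); M=R.from_quat(p["orientation"]).as_matrix(); o=np.array(p["origin"])
a=np.radians(11.66); X=np.array([np.cos(a),np.sin(a)]); Y=np.array([-X[1],X[0]])
def pt(u,v,z):
    ray=M@np.array([(u-p["cx"])/f,(v-p["cy"])/f,1]); return (o+ray*(z-o[2])/ray[2])[:2]
for z in (.051,.048): 
    P=pt(384.1,346.3,z); b=P-(.4926,.1530); print("hole",z,P,b@X+.025,b@Y)
# slot in the first side picture, same camera, flush z=.014; dark pixels
g=cv2.imread("pics/side3.png").astype(int).sum(2)
m=np.zeros_like(g,bool); m[355:373,338:384]=True; m&=g<300
v,u=np.nonzero(m); print(len(u),u.min(),u.max(),v.min(),v.max())
Q=np.array([pt(a_,b_,.014) for a_,b_ in zip(u,v)]); b=Q-(.4926,.1530); bx=b@X+.025; by=b@Y
print("slot x",bx.min(),bx.max(),"y",np.percentile(by,[1,50,99]))
for lo,hi in ((-.03,-.012),(.014,.03)):
    s=(bx>lo)&(bx<hi); print(lo,by[s].mean(),by[s].min(),by[s].max())
g=cv2.imread("pics/top0.png").astype(int).sum(2)
E
```

```text
hole 0.051 [0.43622983 0.14298035] -0.032231934985418674 0.0015797340240654848
hole 0.048 [0.43610009 0.14058376] -0.03284335580204898 -0.0007411846292471333
145 343 378 360 367
slot x -0.02605880830380232 0.027022146737798177 y [-0.0041626   0.000449    0.00456675]
-0.03 5.597515138594576e-05 -0.004241413413947034 0.004864281654513624
0.014 0.00011002707631669645 -0.004235321520072465 0.004505122622253704
```

The plate is level and square (11.8° against 11.7°), with the hole about 33 mm short of the slot's middle and on the centreline. Now lowering onto the pin.

Emit:
send_rows --pt "0 0 -0.006 0 0 0 0" --pt "0 0 -0.006 0 0 0 0" --pt "0 0 -0.005 0 0 0 0" --pt "0 0 -0.003 0 0 0 0" --pt "0 0 0 0 0 0 0"

```text
clock: 10.9
tcp_pos: [0.4671, 0.1488, 0.0086]
orientation: [0.631, 0.776, -0.001, -0.001]
contact_force: [-0.9, 0.4, -3.1]
gripper_width: 0.148
finger_force: 45.0
```

Emit:
send_rows --pt "0 0 -0.0005 0 0 0 0" --pt "0 0 -0.0005 0 0 0 0" --pt "0 0 0 0 0 0 0"

```text
clock: 11.15
tcp_pos: [0.4683, 0.1491, 0.0092]
orientation: [0.631, 0.776, 0.0, 0.0]
contact_force: [0.0, -0.0, -2.9]
gripper_width: 0.144
finger_force: 45.0
```

Emit:
send_rows --pt "0 0 -0.0005 0 0 0 0" --pt "0 0 -0.0005 0 0 0 0" --pt "0 0 0 0 0 0 0"

```text
clock: 11.4
tcp_pos: [0.4682, 0.1491, 0.0081]
orientation: [0.631, 0.776, 0.0, 0.0]
contact_force: [-0.6, -0.8, -2.5]
gripper_width: 0.148
finger_force: 45.0
```

Emit:
send_rows --pt "0 0 -0.0005 0 0 0 0" --pt "0 0 0 0 0 0 0" --pt "0 0 0 0 0 0 0"

```text
clock: 11.65
tcp_pos: [0.4682, 0.1491, 0.0075]
orientation: [0.631, 0.776, 0.0, 0.0]
contact_force: [-0.2, 0.0, -2.5]
gripper_width: 0.147
finger_force: 45.0
```

Emit:
send_rows --pt "0 0 -0.0005 0 0 0 0" --pt "0 0 0 0 0 0 0" --pt "0 0 0 0 0 0 0"

```text
clock: 11.9
tcp_pos: [0.4682, 0.1491, 0.007]
orientation: [0.631, 0.776, 0.0, 0.0]
contact_force: [0.8, 0.5, -2.8]
gripper_width: 0.153
finger_force: 45.0
```

Emit:
send_rows --pt "0 0 -0.0003 0 0 0 0" --pt "0 0 0 0 0 0 0" --pt "0 0 0 0 0 0 0"

```text
clock: 12.15
tcp_pos: [0.4682, 0.1491, 0.007]
orientation: [0.631, 0.776, 0.0, 0.0]
contact_force: [-1.2, -0.6, 0.8]
gripper_width: 0.149
finger_force: 45.0
```

Emit:
send_rows --pt "0 0 -0.0001 0 0 0 0" --pt "0.00098 0.0002 0 0 0 0 0" --pt "0.00098 0.0002 0 0 0 0 0" --pt "0.00098 0.0002 0 0 0 0 0" --pt "0.00098 0.0002 0 0 0 0 0"

```text
clock: 12.57
tcp_pos: [0.4717, 0.1498, 0.0068]
orientation: [0.631, 0.776, -0.0, -0.0]
contact_force: [-4.5, -1.8, 6.0]
gripper_width: 0.148
finger_force: 45.0
```

Emit:
send_rows --pt "0.00147 0.0003 0 0 0 0 0" --pt "0.00147 0.0003 0 0 0 0 0" --pt "0.00147 0.0003 0 0 0 0 0" --pt "0.00147 0.0003 0 0 0 0 0" --pt "0.00147 0.0003 0 0 0 0 0"

```text
clock: 12.98
tcp_pos: [0.4791, 0.1513, 0.0068]
orientation: [0.631, 0.776, -0.0, -0.0]
contact_force: [-5.4, -0.7, 5.8]
gripper_width: 0.145
finger_force: 45.0
```

```bash
python3 st.py
```

```text
12.9833 [0.4791 0.1513 0.0068] yaw_y 11.8 zax [-1.1e-03 -2.0e-04 -1.0e+00] F [-5.35 -0.67  5.77] T [-0.298  1.027 -0.002] 0.14461491258408038 44.99569773674011
```

Emit:
send_rows --pt "0.00147 0.0003 0 0 0 0 0" --pt "0.00147 0.0003 0 0 0 0 0" --pt "0.00147 0.0003 0 0 0 0 0" --pt "0.00147 0.0003 0 0 0 0 0" --pt "0.00147 0.0003 0 0 0 0 0"

```text
clock: 13.4
tcp_pos: [0.4864, 0.1528, 0.0068]
orientation: [0.631, 0.776, -0.0, -0.0]
contact_force: [-3.8, -2.6, 5.3]
gripper_width: 0.148
finger_force: 45.0
```

Emit:
send_rows --pt "0.00098 0.0002 0 0 0 0 0" --pt "0.00098 0.0002 0 0 0 0 0" --pt "0.00098 0.0002 0 0 0 0 0" --pt "0.00098 0.0002 0 0 0 0 0" --pt "0.00098 0.0002 0 0 0 0 0"

```text
clock: 13.82
tcp_pos: [0.4913, 0.1538, 0.0068]
orientation: [0.631, 0.776, -0.0, -0.0]
contact_force: [-4.8, -1.9, 5.1]
gripper_width: 0.147
finger_force: 45.0
```

Slid about 24 mm so far, with the contact force steady. Now in finer steps.

Emit:
send_rows --pt "0.00049 0.0001 0 0 0 0 0" --pt "0.00049 0.0001 0 0 0 0 0" --pt "0.00049 0.0001 0 0 0 0 0" --pt "0.00049 0.0001 0 0 0 0 0"

```text
clock: 14.15
tcp_pos: [0.4934, 0.1542, 0.0067]
orientation: [0.631, 0.776, -0.0, -0.0]
contact_force: [-4.9, -0.5, 5.2]
gripper_width: 0.149
finger_force: 45.0
```

Emit:
send_rows --pt "0.00049 0.0001 0 0 0 0 0" --pt "0.00049 0.0001 0 0 0 0 0" --pt "0.00049 0.0001 0 0 0 0 0"

```text
clock: 14.4
tcp_pos: [0.4951, 0.1545, 0.0066]
orientation: [0.631, 0.776, -0.0, -0.0]
contact_force: [-4.6, -1.1, 3.1]
gripper_width: 0.15
finger_force: 45.0
```

Emit:
send_rows --pt "0.00049 0.0001 0 0 0 0 0" --pt "0.00049 0.0001 0 0 0 0 0" --pt "0 0 0 0 0 0 0"

```text
clock: 14.65
tcp_pos: [0.4966, 0.1549, 0.0064]
orientation: [0.631, 0.776, 0.0, 0.0]
contact_force: [1.0, 0.2, -3.3]
gripper_width: 0.147
finger_force: 45.0
```

Emit:
send_rows --pt "0.00049 0.0001 0 0 0 0 0" --pt "0.00049 0.0001 0 0 0 0 0" --pt "0 0 -0.0005 0 0 0 0" --pt "0 0 -0.0005 0 0 0 0" --pt "0 0 0 0 0 0 0"

```text
clock: 15.07
tcp_pos: [0.4969, 0.1549, 0.0054]
orientation: [0.631, 0.776, -0.0, -0.0]
contact_force: [0.2, -0.0, -3.4]
gripper_width: 0.151
finger_force: 45.0
```

```bash
python3 st.py
```

```text
15.0667 [0.4969 0.1549 0.0054] yaw_y 11.8 zax [-3.e-04 -1.e-04 -1.e+00] F [ 0.19 -0.01 -3.4 ] T [-0.058 -0.132 -0.005] 0.15104705762967485 44.98804807662964
```

Emit:
send_rows --pt "0 0 -0.0005 0 0 0 0" --pt "0 0 -0.0005 0 0 0 0" --pt "0 0 -0.0005 0 0 0 0" --pt "0 0 -0.0005 0 0 0 0" --pt "0 0 0 0 0 0 0"

```text
clock: 15.48
tcp_pos: [0.497, 0.1549, 0.0035]
orientation: [0.631, 0.776, -0.0, -0.0]
contact_force: [-0.1, 0.3, -3.4]
gripper_width: 0.147
finger_force: 45.0
```

Emit:
send_rows --pt "0 0 -0.0008 0 0 0 0" --pt "0 0 -0.0008 0 0 0 0" --pt "0 0 -0.0008 0 0 0 0" --pt "0 0 0 0 0 0 0"

```text
clock: 15.82
tcp_pos: [0.4969, 0.1549, 0.001]
orientation: [0.631, 0.776, -0.0, -0.0]
contact_force: [-0.3, -0.5, -2.1]
gripper_width: 0.15
finger_force: 45.0
```

Emit:
send_rows --pt "0 0 -0.0005 0 0 0 0" --pt "0 0 -0.0005 0 0 0 0" --pt "0 0 0 0 0 0 0"

```text
clock: 16.07
tcp_pos: [0.497, 0.155, 0.0001]
orientation: [0.631, 0.776, -0.0, -0.0]
contact_force: [-0.7, 0.2, -2.3]
gripper_width: 0.15
finger_force: 45.0
```

Emit:
send_rows --pt "0 0 -0.0005 0 0 0 0" --pt "0 0 0 0 0 0 0" --pt "0 0 0 0 0 0 0"

```text
clock: 16.32
tcp_pos: [0.4971, 0.155, -0.0003]
orientation: [0.631, 0.776, -0.0, 0.0]
contact_force: [-0.1, -0.3, -2.5]
gripper_width: 0.147
finger_force: 45.0
```

Emit:
send_rows --pt "0 0 -0.0005 0 0 0 0" --pt "0 0 0 0 0 0 0" --pt "0 0 0 0 0 0 0"

```text
clock: 16.57
tcp_pos: [0.497, 0.155, -0.0008]
orientation: [0.631, 0.776, -0.0, -0.0]
contact_force: [-0.1, 0.2, -2.9]
gripper_width: 0.148
finger_force: 45.0
```

Emit:
send_rows --pt "0 0 -0.0003 0 0 0 0" --pt "0 0 0 0 0 0 0" --pt "0 0 0 0 0 0 0"

```text
clock: 16.82
tcp_pos: [0.4971, 0.155, -0.001]
orientation: [0.631, 0.776, 0.0, 0.0]
contact_force: [-0.1, 0.7, -1.5]
gripper_width: 0.148
finger_force: 45.0
```

Touching the bed. One small press, then release.

Emit:
send_rows --pt "0 0 -0.0003 0 0 0 0" --pt "0 0 0 0 0 0 0" --pt "0 0 0 0 0 0 0"

```text
clock: 17.07
tcp_pos: [0.4971, 0.155, -0.001]
orientation: [0.631, 0.776, -0.0, 0.0]
contact_force: [-3.5, -1.6, 4.0]
gripper_width: 0.149
finger_force: 45.0
```

```bash
python3 st.py; python3 look.py
```

```text
17.0667 [ 0.4971  0.155  -0.001 ] yaw_y 11.8 zax [ 0. -0. -1.] F [-3.47 -1.61  4.01] T [-0.155  0.494 -0.052] 0.14932112850879684 44.99026894569397
top 287 ztop 0.0214 rect [486.7 134.1] [117.5  31.8] 11.81 bedX [-0.066   0.0504] bedY [-0.0359 -0.0048] tilt [-0.0035  0.0183]
side 1355 ztop 0.0212 rect [486.3 152.2] [119.8  71.3] 11.78 bedX [-0.0659  0.0527] bedY [-0.0353  0.0343] tilt [0.0032 0.0004]
```

Emit:
send_rows --pt "0 0 0.0002 0 0 0 0.2" --pt "0 0 0 0 0 0 0.3" --pt "0 0 0 0 0 0 0.5" --pt "0 0 0 0 0 0 0.6" --pt "0 0 0 0 0 0 0.6"

```text
clock: 17.58
tcp_pos: [0.4972, 0.155, -0.0012]
orientation: [0.631, 0.776, 0.0, 0.0]
contact_force: [0.4, -0.5, 0.4]
gripper_width: 0.44
finger_force: 0.0
```

Emit:
send_rows --pt "0 0 0 0 0 0 0.6" --pt "0 0 0 0 0 0 0.6" --pt "0 0 0.005 0 0 0 0.6" --pt "0 0 0.015 0 0 0 0.6" --pt "0 0 0.025 0 0 0 0.6"

```text
clock: 18.0
tcp_pos: [0.4946, 0.1544, 0.0418]
orientation: [0.631, 0.776, -0.002, -0.002]
contact_force: [0.6, 0.4, 0.1]
gripper_width: 0.599
finger_force: 0.0
```

Emit:
send_rows --pt "0 0 0.03 0 0 0 0.6" --pt "0 0 0.03 0 0 0 0.6" --pt "0 0 0.03 0 0 0 0.6" --pt "0 0 0.02 0 0 0 0.6" --pt "0 0 0 0 0 0 0.6"

```text
clock: 18.42
tcp_pos: [0.5004, 0.1556, 0.1602]
orientation: [0.631, 0.776, 0.004, 0.003]
contact_force: [1.0, 0.6, 0.6]
gripper_width: 0.596
finger_force: 0.0
```

```bash
python3 st.py; python3 look.py b side
```

```text
18.4167 [0.5004 0.1556 0.1602] yaw_y 11.8 zax [ 0.009   0.0019 -1.    ] F [1.   0.65 0.62] T [ 0.031 -0.111  0.005] 0.595970364947915 0.0
top 759 ztop 0.0216 rect [483.6 152.8] [119.7  69.6] 11.59 bedX [-0.0664  0.0523] bedY [-0.0356  0.0317] tilt [ 0.0018 -0.0011]
side 1446 ztop 0.0226 rect [486.2 153.2] [119.2  70.9] 11.73 bedX [-0.065   0.0527] bedY [-0.0344  0.034 ] tilt [0.0036 0.0014]
```

View pics/side_b.png

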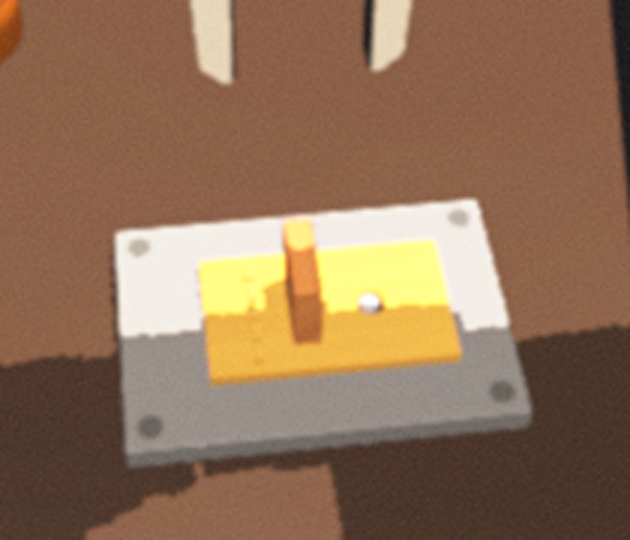

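The plate lies flat and square on the bed. The pin shows through the hole at (370,302) in the crop, and the gripper is clear.

```bash
python3 -c "
from plant import arm
print(arm.sign_off())"
```

```text
the job is handed in; nothing more can be done
None
```

The brass plate is seated flat and square on the press bed with the pin in its hole, released, and handed in at about 18 s of the 58 s allowed; the hand-in returned no verdict.

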